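Bolt the cement box shut against its seal

ROBOT

A 6-joint arm with a two-finger parallel gripper is mounted at the origin on the work surface. World frame = base frame: x ahead of the robot, y to its left, z up, the work surface at z = 0. Lengths are in mm, angles in rad, forces in N, time in s.
With the tool pointing down it reaches from about 250 to 775 mm from the base axis. Payload 4 kg.
Tool frame: the origin (TCP) lies on the mounting face of the last link; the fingertips stand 173 mm ahead of it and the grasp point (between the pads) lies 155 mm ahead of it; z points along the fingers, y is the line along which they close (so a half turn about z gives the same grasp; the last joint's range is limited). The gripper opens to 85 mm and grips with 20 to 120 N. Pads are 22 mm wide; open, the fingers measure 114 mm over their backs; the gripper's body (76 mm by 85 mm) begins 54 mm behind the grasp point. The pads swing forward as they close: fully open they stand 13 mm farther back than shut.
Start: joints at [1.101, 0.087, 1.371, -0, 1.684, -0.103], TCP at [197.249, 513.413, 404.741] pointing down, gripper open.
Joint ranges: [-3.1, 3.1], [-0.76, 2.03], [0.27, 2.55], [-1.08, 4.22], [0.17, 2.65], [-2.57, 2.57]. Speed limits (rad/s): [2.79, 2.79, 3.14, 3.14, 3.14, 3.14].

INTERFACE

Orientations are given as a rotation vector (axis times angle).
In Python, from plant import manip, vision gives the robot as it stands. The module is installed in compiled form; this text tells all that it offers.
- The arm moves only by the shell command python3 -m pendant 'ROWS' [FORCE]. ROWS is JSON, a list of rows, each an object of numbers: "jaw": the finger opening in mm, from 0 to 85.4; "tx", "ty", "tz": the shift along the tool's x, y, z in mm; "wx", "wy", "wz": the turn, a rotation vector about the tool's x, y, z in units of 6 degrees (1.0 is 6 degrees). In form: [{"jaw": .., "tx": .., "ty": .., "tz": .., "wx": .., "wy": .., "wz": ..}, ...]. A call has 1 to 20 rows; each row is the pose to reach, as a shift and turn from the pose commanded when the call began, along the tool's axes at that moment; what a row does not reach only later rows make up. A row lasts 1/12 s, in which the tool goes at most 41.7 mm and 7.16 degrees, less where a joint would pass 70% of its speed; a pose out of reach is approached as far as the arm can. A call with a gripper value outside its range is refused whole. The fingers move at their own pace and stop on an object; FORCE is the grip in N (left out, the last holds). Time passes only in rows, so rows that repeat a pose let the fingers close. It gives the time, the measured TCP pose, the force, the opening and the grip force at its end, in the units of the state.
- manip.sense(): the state, without advancing time (a new reading comes with each control period).
- vision.capture(name): name is "side" or "top"; returns the picture (400x640x3 uint8, red, green, blue); there is no depth.
- vision.camera_model(name): a dict with "intrinsics" (3x3 intrinsics, pixels), "k1" (the pictures are not rectified: a ray, as slopes to the right and down, at radius r is drawn at 1 + k1 r^2 times it, then the intrinsics apply), "camera_from_world" (4x4, takes a point from world to camera coordinates). Camera axes: x right, y up, looking along -z (the intrinsics and any distortion apply to the point x, -y, -z); pixel columns grow to the right and rows downward; lengths in mm; the calibration is good to about 2 mm. A picture is of the moment at which its call begins. camera_model takes no time and is no camera call.
- manip.job_done(): hands the job in; it is judged then, once.
The state is a dict: "t": time; "q": joint angles; "qd": joint speeds; "tau": joint torques, N m; "tcp_pos": TCP position; "ee_rot": TCP orientation; "wrist_force": force on the tool from outside, world axes, zero at the start; "wrist_torque": the same for the moment, N m; "finger_gap": finger opening in mm; "grip_force": force on a finger pad.
Only numpy, scipy, OpenCV 4.12 (cv2) and the standard library are available. Lean on these libraries where they do the work, as an engineer would, in place of code of your own. Each camera call takes 0.05 s, during which the arm holds its last target. There are 200 camera calls.

TASK

Shut the grey cement box for the night so that no fumes get out: swing its lid down onto the springy rubber seal, then press the lid down so that the sliding bolt on it lines up with the keeper, and slide the bolt across until you feel it come up against the stop inside the keeper, fully home. Press and slide gently, without crushing the seal or ramming the bolt, leave the things around the box alone, and let go at the end.

Things in the scene. Friction and masses are not known exactly. Their poses are not given: they have to be found in the camera images.
- box: Open grey steel box fixed to the bench, 220 (its x) x 260 (its y) x 90 mm high, two tins inside; origin at the centre of its underside, z up. Its lid is hinged along its far (+x) top edge, 110 mm from the centre, 94 mm up; the lid's free edge is the near one (-x). On its +y side stands the keeper, a steel tunnel 56 mm long (y), 30 mm wide, on a 44 mm wide bracket, top 134 mm above the bench.
- lid (a joint): Hinge angle of the lid (rad), a grey folded sheet-metal lid 225 x 262 x 10 mm, 0.3 kg, stiff hinge that stays where it is left: 0 is pressed fully down with the seal crushed flat, about 0.039 is the lid lying on the uncompressed seal, bigger is more open. It starts at 0.45 to 0.85. Pressing its free edge straight down with 1 to 3 N swings it; it then springs back to about 0.039 when let go, unless the bolt holds it.
- lid_edge (a point): Point on the lid's upper face, 10 mm in from its free near edge and 90 mm from its middle towards the box's -y side (clear of the bolt): a place to push the lid down. It moves with the lid, on an arc 215 mm in radius about the hinge.
- seal: Springy black rubber strip under the lid's free edge, 12 x 235 mm, its top standing 8 mm above where the shut lid's underside comes; origin at the middle of its top. It takes about 6.5 N at first and 10 N to press it down 8 mm, where it stops hard. About 12 N pressed downwards on the bolt's lug brings the lid fully down; the seal is spoilt if more than about 40 N bears on it.
- bolt (a joint): How far the bolt has been slid along the box's +y from withdrawn (m). Aluminium bar 14 x 14 mm, 200 mm long, lying in two guides (tops 32 mm above the lid's underside, 18 mm long) on top of the lid, 185 mm from the hinge, its centre line 21 mm above the lid's underside. It starts at 0 to 0.012 and takes about 2.5 N to slide. At 0.038 its tip is at the keeper's mouth; it meets the stop somewhere between 0.052 and 0.078.
- bolt_lug (a point): On the bolt's grip lug, an upright 16 mm along the bolt, 12 mm across it, whose top is 16 mm above this point (lid's normal) and 46 mm above the bolt's centre line; the point is 30 mm above the bolt's centre line and 130 mm behind the bolt's tip. To be pinched from above; the lid's top is 41 mm below this point.
- bolt_tip (a point): Centre of the bolt's front end face, which leads towards the box's +y; it moves with bolt and lid.
- keeper_mouth (a point): Centre of the mouth of the keeper, which faces the box's -y. The square opening leaves 2 mm above and below the bolt when the lid is fully down; with the lid merely lying on the seal the bolt's tip is about 7 mm too high and butts against the keeper's top. Inside, out of sight, is a stop screw, set anew each time: its face lies 14 to 40 mm behind the mouth and can only be found by feel. It must not be rammed with more than about 25 N.
- can: Bystander: paper-labelled can 76 mm across, 100 mm high, left of the box; origin under its centre.
- polish: Bystander: flat dark tin 84 mm across, 24 mm high; origin under its centre.
- hammer: Bystander: hammer lying right of the box; origin under its middle.
- brush: Bystander: small brush lying before the box; origin under its middle.
- heel: Bystander: black rubber heel 18 mm thick, before the keeper; origin under its middle.
- spool: Bystander: wooden thread spool 44 mm across, 57 mm high, behind the box; origin under its centre.
- jar: Bystander: jar with black lid, 60 mm across, 80 mm high, behind the box; origin under its centre.

How it is judged (in metres and radians):
On the way, in this order (a step that is already met when the one before it is completed fails the run):
1. the lid is down on the seal, the bolt not yet in the keeper (value of joint lid below 0.055 rad and value of joint bolt below 0.03 m), for 0.2 s.
2. the bolt's tip is in the keeper and within 2 mm of the stop, the lid held down (y of stop_c0 in the frame of bolt_tip below 0.005 m and value of joint lid below 0.025 rad), for 0.2 s.
At the end, for the whole second after the job is handed in: The lid is held down by the bolt (hinge angle under 0.025 rad), the bolt's tip is inside the keeper within 2 mm of the hidden stop, and lid and bolt are at rest (all of step 2 and velocity of joint bolt between -0.005 and 0.005 m/s and velocity of joint lid between -0.02 and 0.02 rad/s); the robot touches nothing.
It fails at once if the seal is crushed: more than 40 N bears on it (contact force between seal and anything else above 40 N).
It fails at once if the bolt is rammed: more than 25 N between bolt and keeper or stop (contact force between bolt_c0 and box above 25 N).
It fails at once if a thing beside the box is shifted by more than 25 mm (distance of any of can, polish, hammer, brush, heel, spool, jar from where it was at the start of the episode above 0.025 m).
It also fails if it takes over 54 s, if anything falls off the work surface, if the arm or the gripper's body presses on something with over 40 N, if the wrist force passes 120 N, or if a joint passes its speed limit or range.

## Working session

There is one attempt and no reset: what is moved stays moved. The work goes in short steps, Python scripts to look and compute and a shell command to move; the robot and the scene stay as the last step left them, time stands still between calls to the robot, and variables do not carry over. Pictures are saved under pics/ and viewed, at most 10 in all, crops included, and the job is handed in when it is done.

```bash
mkdir -p pics; cat > h.py <<'E'
import numpy as np, cv2
from plant import manip, vision
def ray(name,u,v):
    m=vision.camera_model(name);K=np.array(m["intrinsics"]);T=np.array(m["camera_from_world"])
    d=np.array([(u-K[0,2])/K[0,0],(v-K[1,2])/K[1,1]]);s=d.copy()
    for _ in range(20): s=d/(1+m["k1"]*(s@s))
    R=T[:3,:3];o=-R.T@T[:3,3];w=R.T@np.array([s[0],-s[1],-1]);return o,w/np.linalg.norm(w)
def plane(name,u,v,z):
    o,w=ray(name,u,v);return o+w*(z-o[2])/w[2]
def two(a,b):
    (o1,w1),(o2,w2)=ray("top",*a),ray("side",*b)
    A=np.c_[w1,-w2];s=np.linalg.lstsq(A,o2-o1,rcond=None)[0]
    p,q=o1+w1*s[0],o2+w2*s[1];return (p+q)/2,np.linalg.norm(p-q)
def proj(name,P):
    m=vision.camera_model(name);K=np.array(m["intrinsics"]);T=np.array(m["camera_from_world"])
    c=T[:3,:3]@np.array(P,float)+T[:3,3];s=np.array([c[0],-c[1]])/-c[2];s=s*(1+m["k1"]*(s@s))
    return K[0,0]*s[0]+K[0,2],K[1,1]*s[1]+K[1,2]
def snap(name,f):
    im=np.array(vision.capture(name));cv2.imwrite("pics/"+f,im[:,:,::-1]);return im
E
python3 - <<'E'
from h import *
for n in("top","side"):
    snap(n,n+"0.png");print(n,ray(n,320,200))
s=manip.sense();print(s)
E
```

```text
top (array([ 504.00907636,    8.94996754, 1031.79271285]), array([ 0.11844921,  0.00442365, -0.99295026]))
side (array([319.05378558, 516.85595589, 722.81705739]), array([ 0.34903701, -0.59763425, -0.72180778]))
{'t': 0.1, 'q': array([ 1.10092222e+00,  8.79180978e-02,  1.37212194e+00, -3.45332641e-07,
        1.68360291e+00, -1.03104334e-01]), 'qd': array([-3.73325180e-05, -1.41861912e-03, -2.28967091e-03, -5.60465706e-04,
        2.17407861e-06,  4.60975440e-04]), 'tau': array([ 1.79229657e-03, -3.53012395e+01, -3.14221108e+01, -1.55159560e-04,
        7.82581454e-03, -3.12355053e-05]), 'tcp_pos': array([197.19329174, 513.32994578, 403.62604211]), 'ee_rot': array([-0.57279107, -3.08834378,  0.0030889 ]), 'wrist_force': array([-0.4214712 , -0.26154491, -0.7074691 ]), 'wrist_torque': array([ 0.01385232,  0.02687205, -0.02817046]), 'grip_force': 0.0, 'finger_gap': 85.15538533668347}
```

View pics/top0.png

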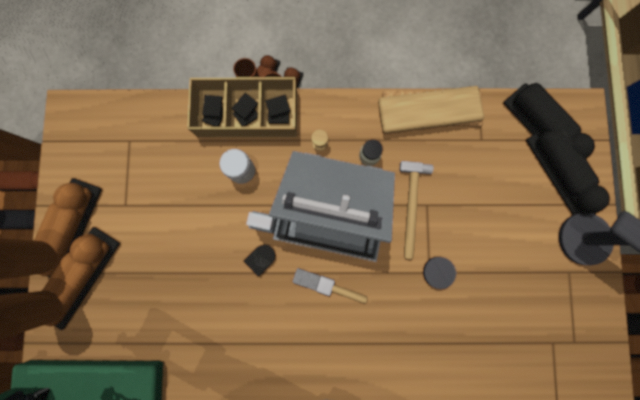

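View pics/side0.png

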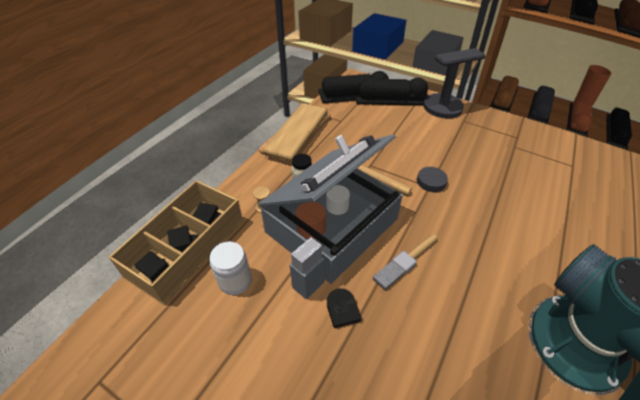

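Top view: image up is +x and left is +y. The lid's hinge edge runs about (292,155)–(396,172), the keeper is at (260,221), the lug at (346,202), the brush in front and the hammer at right. I'll enlarge both views.

```bash
python3 - <<'E'
import cv2
a=cv2.imread("pics/top0.png")[140:270,235:410];b=cv2.imread("pics/side0.png")[125:305,250:415]
a=cv2.resize(a,None,fx=4.5,fy=4.5,interpolation=cv2.INTER_CUBIC);cv2.imwrite("pics/ta.png",a)
b=cv2.resize(b,None,fx=3.3,fy=3.3,interpolation=cv2.INTER_CUBIC);cv2.imwrite("pics/sa.png",b)
E
```

```text
(no output)
```

View pics/ta.png

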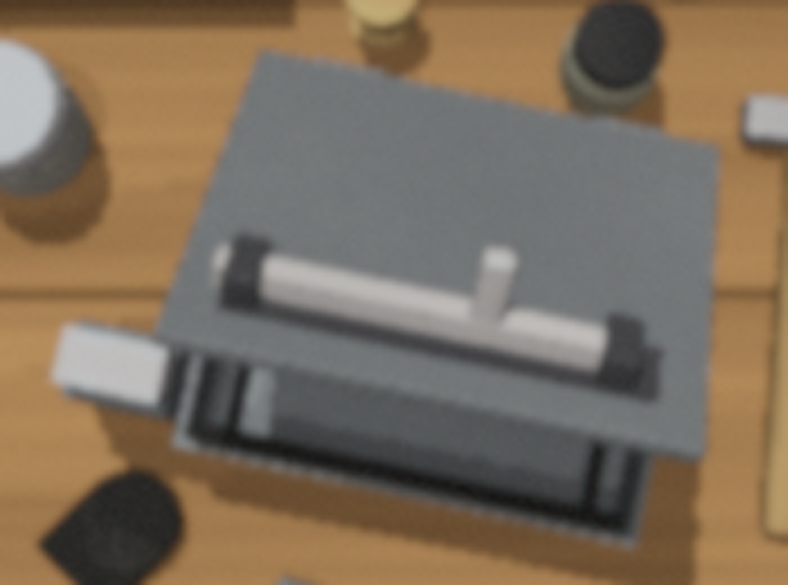

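View pics/sa.png

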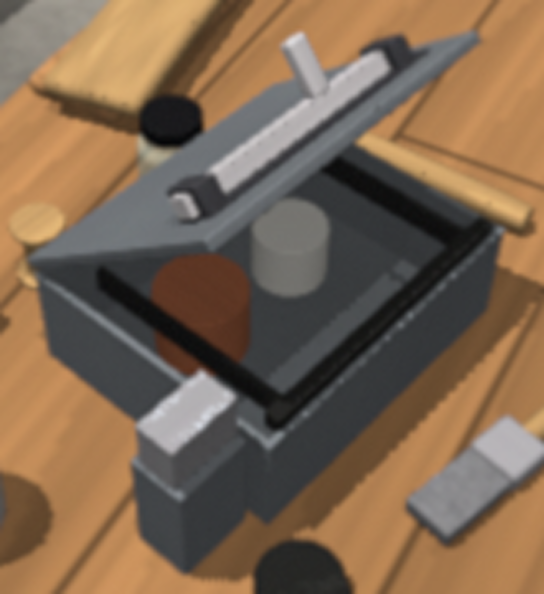

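The crops show the rim's near corners at top px (273.9,237.8) and (375.4,261.1), the keeper's top with corners around (249,212)–(273,230), and the lug's top at top px (346,196.7) / side px (339.4,137.1).

```bash
python3 - <<'E'
from h import *
np.set_printoptions(precision=1,suppress=True)
T=lambda u,v:(235+(u+.5)/4.5-.5,140+(v+.5)/4.5-.5)
S=lambda u,v:(250+(u+.5)/3.3-.5,125+(v+.5)/3.3-.5)
a=plane("top",*T(175,440),90);b=plane("top",*T(632,545),90)
print("rim",a,b,np.linalg.norm(a-b)); print(two(T(175,440),S(265,440)),two(T(632,545),S(500,232)))
y=(a-b)/np.linalg.norm(a-b);yaw=np.arctan2(-y[0],y[1]);print("yaw",yaw)
k=[plane("top",*T(*p),134) for p in((62,325),(172,348),(162,405),(52,385))]
print("keeper",np.array(k),np.mean(k,0)); print([two(T(172,348),S(205,373)),two(T(162,405),S(237,395))])
print("hinge?",plane("top",*T(262,52),100),plane("top",*T(720,148),100))
x=np.array([np.cos(yaw),np.sin(yaw),0]);yy=np.array([-x[1],x[0],0])
c=(a+b)/2+110*x;c[2]=0;print("centre",c)
l,e=two(T(500,255),S(295,42));print("lugtop",l,e,"box frame",(l-c)@x,(l-c)@yy,l[2])
t,e=two(T(222,258),S(185,205));print("tip",t,e,(t-c)@x,(t-c)@yy)
km=np.mean(k,0);print("keeper in box",(km-c)@x,(km-c)@yy)
for n,tt,ss in(("lid+y",(158,340),(208,245)),("lid-y",(697,455),(475,38))):
    p,e=two(T(*tt),S(*ss));print(n,p,e,(p-c)@x,(p-c)@yy)
E
```

```text
rim [523.5 128.3  90. ] [ 466.  -121.7   90. ] 256.5188139477647
(array([523.4, 127.8,  93.7]), np.float64(0.0029988381536263146)) (array([ 465.8, -122.2,   86.2]), np.float64(0.025201429196611707))
yaw -0.22618105783065562
keeper [[583.2 183.3 134. ]
 [570.9 124.9 134. ]
 [540.9 129.8 134. ]
 [551.5 187.8 134. ]] [561.6 156.5 134. ]
[(array([569.7, 124.9, 128.6]), np.float64(3.500252083538877)), (array([541.4, 130.4, 130.8]), np.float64(0.8575735527640925))]
hinge? [739.1  81.3 100. ] [ 683.9 -173.4  100. ]
centre [601.9 -21.4   0. ]
lugtop [601.6 -41.4 258.6] 4.87815461382244 box frame 4.125510282244243 -19.639720129497473 258.5841997955117
tip [604.3  88.6 224.9] 6.089028572895652 -22.419737978210357 107.71338734350755
keeper in box -79.1862850878202 164.25117205180385
lid+y [567.1 118.3 236.4] 0.17113081905233088 -65.30783406329384 128.33039095929206
lid-y [ 512.5 -132.6  236.1] 1.1823097012943948 -62.26770267429692 -128.42156450057485
```

```bash
cat >> h.py <<'E'
from scipy.spatial.transform import Rotation as Ro
YAW=-0.215;C=np.array([602.,-21,0])
X=np.array([np.cos(YAW),np.sin(YAW),0]);Y=np.array([-X[1],X[0],0])
def W(bx,by,z): return C+bx*X+by*Y+np.array([0,0,z])
def delta(P):  # tcp world target, box-aligned
    s=manip.sense();R=Ro.from_rotvec(s["ee_rot"]).as_matrix()
    G=np.c_[-X,Y,[0,0,-1]];w=Ro.from_matrix(R.T@G).as_rotvec()
    return np.round(R.T@(P-s["tcp_pos"]),1),np.round(np.degrees(w)/6,2)
E
python3 - <<'E'
from h import *
print(delta(W(-52,-95,450)))
for th in(.7,.64,.5,.4,.3,.2,.1,.039): print(th,round(110-212*np.cos(th)+10*np.sin(th),1),round(94+212*np.sin(th)+10*np.cos(th)+173,1))
E
```

```text
(array([-532.4, -455.5,  -45.6]), array([-0.02, -0.  , -1.45]))
0.7 -45.7 411.2
0.64 -54.1 401.6
0.5 -71.3 377.4
0.4 -81.4 358.8
0.3 -89.6 339.2
0.2 -95.8 318.9
0.1 -99.9 298.1
0.039 -101.4 285.3
```

```bash
python3 -m pendant '[{"jaw":0,"tx":-10,"ty":-10,"tz":-46,"wx":0,"wy":0,"wz":0},{"jaw":0,"tx":-10,"ty":-10,"tz":-46,"wx":0,"wy":0,"wz":0},{"jaw":0,"tx":-532,"ty":-455,"tz":-46,"wx":0,"wy":0,"wz":-1.45},{"jaw":0,"tx":-532,"ty":-455,"tz":-46,"wx":0,"wy":0,"wz":-1.45},{"jaw":0,"tx":-532,"ty":-455,"tz":-46,"wx":0,"wy":0,"wz":-1.45},{"jaw":0,"tx":-532,"ty":-455,"tz":-46,"wx":0,"wy":0,"wz":-1.45},{"jaw":0,"tx":-532,"ty":-455,"tz":-46,"wx":0,"wy":0,"wz":-1.45},{"jaw":0,"tx":-532,"ty":-455,"tz":-46,"wx":0,"wy":0,"wz":-1.45},{"jaw":0,"tx":-532,"ty":-455,"tz":-46,"wx":0,"wy":0,"wz":-1.45},{"jaw":0,"tx":-532,"ty":-455,"tz":-46,"wx":0,"wy":0,"wz":-1.45},{"jaw":0,"tx":-532,"ty":-455,"tz":-46,"wx":0,"wy":0,"wz":-1.45},{"jaw":0,"tx":-532,"ty":-455,"tz":-46,"wx":0,"wy":0,"wz":-1.45},{"jaw":0,"tx":-532,"ty":-455,"tz":-46,"wx":0,"wy":0,"wz":-1.45},{"jaw":0,"tx":-532,"ty":-455,"tz":-46,"wx":0,"wy":0,"wz":-1.45},{"jaw":0,"tx":-532,"ty":-455,"tz":-46,"wx":0,"wy":0,"wz":-1.45},{"jaw":0,"tx":-532,"ty":-455,"tz":-46,"wx":0,"wy":0,"wz":-1.45},{"jaw":0,"tx":-532,"ty":-455,"tz":-46,"wx":0,"wy":0,"wz":-1.45},{"jaw":0,"tx":-532,"ty":-455,"tz":-46,"wx":0,"wy":0,"wz":-1.45},{"jaw":0,"tx":-532,"ty":-455,"tz":-46,"wx":0,"wy":0,"wz":-1.45},{"jaw":0,"tx":-532,"ty":-455,"tz":-46,"wx":0,"wy":0,"wz":-1.45}]' 40
python3 -c "
from h import *
print(delta(W(-54,-95,415)))"
```

```text
t: 1.77
tcp_pos: [532.3, -106.2, 449.3]
ee_rot: [-0.346, -3.122, 0.002]
wrist_force: [-0.9, 0.2, -0.2]
finger_gap: -0.0
grip_force: 0.0
(array([ 4.1,  3.2, 34.3]), array([-0.01, -0.  , -0.05]))
```

```bash
python3 -m pendant '[{"jaw":0,"tx":1,"ty":1,"tz":25,"wx":0,"wy":0,"wz":0},{"jaw":0,"tx":1,"ty":1,"tz":38,"wx":0,"wy":0,"wz":0},{"jaw":0,"tx":3,"ty":1,"tz":48,"wx":0,"wy":0,"wz":0},{"jaw":0,"tx":9,"ty":1,"tz":57,"wx":0,"wy":0,"wz":0},{"jaw":0,"tx":14,"ty":1,"tz":65,"wx":0,"wy":0,"wz":0},{"jaw":0,"tx":19,"ty":1,"tz":73,"wx":0,"wy":0,"wz":0},{"jaw":0,"tx":24,"ty":1,"tz":82,"wx":0,"wy":0,"wz":0},{"jaw":0,"tx":29,"ty":1,"tz":91,"wx":0,"wy":0,"wz":0},{"jaw":0,"tx":34,"ty":1,"tz":101,"wx":0,"wy":0,"wz":0},{"jaw":0,"tx":38,"ty":1,"tz":111,"wx":0,"wy":0,"wz":0},{"jaw":0,"tx":41,"ty":1,"tz":121,"wx":0,"wy":0,"wz":0},{"jaw":0,"tx":44,"ty":1,"tz":131,"wx":0,"wy":0,"wz":0},{"jaw":0,"tx":46,"ty":1,"tz":141,"wx":0,"wy":0,"wz":0},{"jaw":0,"tx":46,"ty":1,"tz":141,"wx":0,"wy":0,"wz":0}]'
python3 -c "
from h import *
snap('side','s1.png')
im=cv2.imread('pics/s1.png')[80:320,220:480];cv2.imwrite('pics/s1c.png',cv2.resize(im,None,fx=2.3,fy=2.3,interpolation=2))
print(delta(W(-101,-95,283)))"
```

```text
t: 2.93
tcp_pos: [484.8, -90.9, 306.6]
ee_rot: [-0.336, -3.118, -0.002]
wrist_force: [-0.4, -0.3, -1.2]
finger_gap: -0.0
grip_force: 0.5
(array([ 1.6, -1.6, 24.5]), array([ 0.  , -0.05,  0.  ]))
```

View pics/s1c.png

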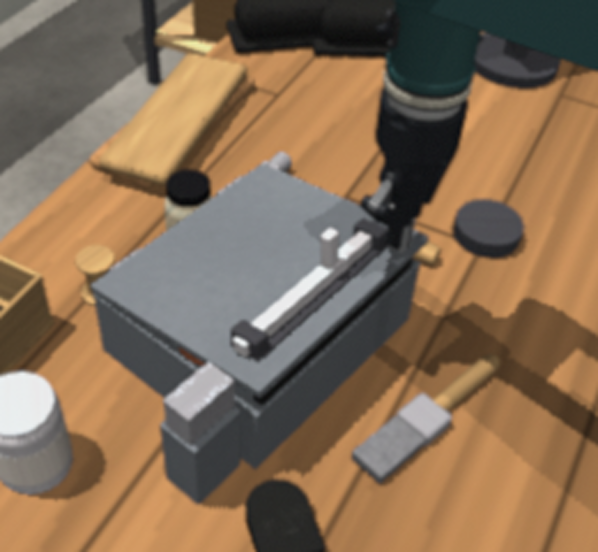

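The lid is nearly down, with the fingertips on its near −y corner, clear of the bolt. I'll press on to the seal.

```bash
python3 -m pendant '[{"jaw":0,"tx":1,"ty":0,"tz":6,"wx":0,"wy":0,"wz":0},{"jaw":0,"tx":1,"ty":0,"tz":11,"wx":0,"wy":0,"wz":0},{"jaw":0,"tx":2,"ty":0,"tz":15,"wx":0,"wy":0,"wz":0},{"jaw":0,"tx":2,"ty":0,"tz":18,"wx":0,"wy":0,"wz":0},{"jaw":0,"tx":2,"ty":0,"tz":20,"wx":0,"wy":0,"wz":0},{"jaw":0,"tx":2,"ty":0,"tz":21,"wx":0,"wy":0,"wz":0},{"jaw":0,"tx":2,"ty":0,"tz":21,"wx":0,"wy":0,"wz":0}]'
```

```text
t: 3.57
tcp_pos: [482.5, -90.5, 289.1]
ee_rot: [-0.336, -3.116, -0.001]
wrist_force: [-11.2, 2.2, 6.8]
finger_gap: -0.0
grip_force: 6.2
```

```bash
python3 -m pendant '[{"jaw":0,"tx":2,"ty":0,"tz":-1,"wx":0,"wy":0,"wz":0},{"jaw":0,"tx":4,"ty":0,"tz":-1,"wx":0,"wy":0,"wz":0},{"jaw":0,"tx":4,"ty":0,"tz":0,"wx":0,"wy":0,"wz":0},{"jaw":0,"tx":4,"ty":0,"tz":1,"wx":0,"wy":0,"wz":0},{"jaw":0,"tx":4,"ty":0,"tz":1,"wx":0,"wy":0,"wz":0},{"jaw":0,"tx":4,"ty":0,"tz":1,"wx":0,"wy":0,"wz":0}]'
python3 -c "
from h import *
snap('side','s2.png')
im=cv2.imread('pics/s2.png')[150:310,250:420];cv2.imwrite('pics/s2c.png',cv2.resize(im,None,fx=3.5,fy=3.5,interpolation=2))"
```

```text
t: 4.07
tcp_pos: [480.3, -90.1, 287.6]
ee_rot: [0.337, 3.123, -0.0]
wrist_force: [0.3, -0.2, -0.0]
finger_gap: -0.2
grip_force: 0.0
```

View pics/s2c.png

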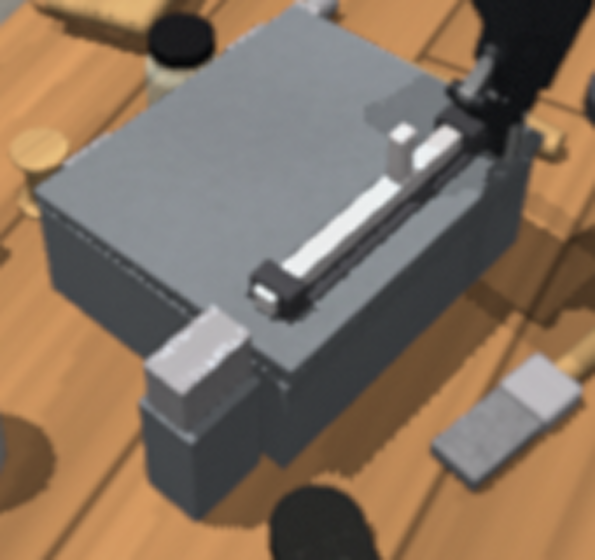

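The lid now looks level and down, and the contact load is gone. I'll press a bit further to feel the seal.

```bash
python3 -m pendant '[{"jaw":0,"tx":1,"ty":0,"tz":1,"wx":0,"wy":0,"wz":0},{"jaw":0,"tx":1,"ty":0,"tz":2,"wx":0,"wy":0,"wz":0},{"jaw":0,"tx":1,"ty":0,"tz":3,"wx":0,"wy":0,"wz":0},{"jaw":0,"tx":1,"ty":0,"tz":3,"wx":0,"wy":0,"wz":0}]'
python3 -m pendant '[{"jaw":0,"tx":0,"ty":0,"tz":1,"wx":0,"wy":0,"wz":0},{"jaw":0,"tx":0,"ty":0,"tz":2,"wx":0,"wy":0,"wz":0},{"jaw":0,"tx":0,"ty":0,"tz":2,"wx":0,"wy":0,"wz":0}]'
```

```text
t: 4.45
tcp_pos: [479.1, -89.8, 285.6]
ee_rot: [0.337, 3.123, -0.0]
wrist_force: [-2.1, 0.4, 3.7]
finger_gap: -0.1
grip_force: 2.0
t: 4.7
tcp_pos: [479.0, -89.8, 283.7]
ee_rot: [0.337, 3.123, -0.0]
wrist_force: [-2.7, 0.1, 5.9]
finger_gap: -0.0
grip_force: 2.8
```

```bash
python3 -m pendant '[{"jaw":0,"tx":0,"ty":0,"tz":-30,"wx":0,"wy":0,"wz":0},{"jaw":20,"tx":0,"ty":-30,"tz":-70,"wx":0,"wy":0,"wz":0},{"jaw":50,"tx":0,"ty":-60,"tz":-110,"wx":0,"wy":0,"wz":0},{"jaw":50,"tx":0,"ty":-60,"tz":-110,"wx":0,"wy":0,"wz":0},{"jaw":50,"tx":0,"ty":-60,"tz":-110,"wx":0,"wy":0,"wz":0}]'
python3 -c "
from h import *
snap('side','s3.png');snap('top','t3.png')
a=cv2.imread('pics/s3.png')[160:260,280:410];b=cv2.imread('pics/t3.png')[160:270,235:410]
a=cv2.resize(a,None,fx=4,fy=4,interpolation=2);b=cv2.resize(b,(0,0),fx=3.5,fy=3.5,interpolation=2)
w=np.zeros((400,1140,3),np.uint8);o=np.zeros((790,620,3),np.uint8)[:,:]
cv2.imwrite('pics/s3c.png',cv2.resize(a,(400,308)));im=np.zeros((592,612,3),np.uint8);
a=cv2.resize(cv2.imread('pics/s3.png')[170:240,280:410],None,fx=3.5,fy=3.5,interpolation=2)[:206]
im[:385,:612]=b[:,:612];im[386:592,:455]=a;cv2.imwrite('pics/c3.png',im)
for l in [0,.039]:
  P=W(110-185*np.cos(l)+67*np.sin(l),-20,94+185*np.sin(l)+67*np.cos(l));print(P,proj('top',P),proj('side',P))"
```

```text
t: 5.12
tcp_pos: [466.6, -150.4, 397.4]
ee_rot: [0.341, 3.114, -0.006]
wrist_force: [0.9, -0.1, 0.3]
finger_gap: 48.4
grip_force: 0.0
[524.45982187 -24.53847076 161.        ] (np.float64(336.40653466147893), np.float64(236.19495820752286)) (np.float64(364.35876796848083), np.float64(188.91023787407036))
[527.14944992 -25.12581886 168.16222409] (np.float64(336.7780801876496), np.float64(234.9285379846298)) (np.float64(363.6155148901154), np.float64(185.9203935857969))
```

View pics/c3.png

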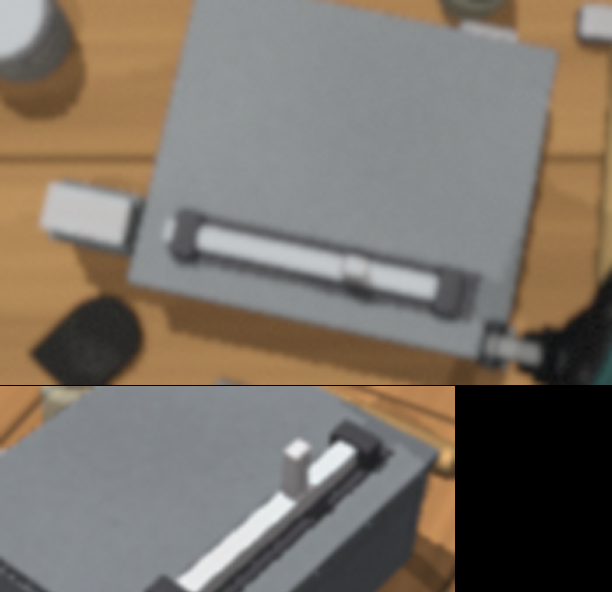

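Lug top appears at top px (336.8,234.7) and side px (365,187.5), within 2 px of the prediction, and the lid rests on the seal. Next I'll go above the lug.

```bash
python3 -c "
from h import *
print(two((336.6,234.6),(364.9,187.2)));print(delta(W(-72,-21,311)))"
```

```text
(array([526.14486585, -25.5252917 , 164.84006957]), np.float64(3.9144448299170995))
(array([-33.3, 132.5,  81.5]), array([ 0.01,  0.  , -0.01]))
```

```bash
python3 -m pendant '[{"jaw":50,"tx":-33,"ty":132,"tz":10,"wx":0,"wy":0,"wz":0},{"jaw":50,"tx":-33,"ty":132,"tz":10,"wx":0,"wy":0,"wz":0},{"jaw":50,"tx":-33,"ty":132,"tz":10,"wx":0,"wy":0,"wz":0},{"jaw":50,"tx":-33,"ty":132,"tz":10,"wx":0,"wy":0,"wz":0},{"jaw":50,"tx":-33,"ty":132,"tz":10,"wx":0,"wy":0,"wz":0},{"jaw":50,"tx":-33,"ty":132,"tz":10,"wx":0,"wy":0,"wz":0},{"jaw":50,"tx":-33,"ty":132,"tz":30,"wx":0,"wy":0,"wz":0},{"jaw":50,"tx":-33,"ty":132,"tz":50,"wx":0,"wy":0,"wz":0},{"jaw":50,"tx":-33,"ty":132,"tz":66,"wx":0,"wy":0,"wz":0},{"jaw":50,"tx":-33,"ty":132,"tz":76,"wx":0,"wy":0,"wz":0},{"jaw":50,"tx":-33,"ty":132,"tz":81,"wx":0,"wy":0,"wz":0},{"jaw":50,"tx":-33,"ty":132,"tz":81,"wx":0,"wy":0,"wz":0}]'
python3 -c "
from h import *
print(delta(W(-72,-21,311)))
snap('side','s4.png')
im=cv2.imread('pics/s4.png')[110:290,270:440];cv2.imwrite('pics/s4c.png',cv2.resize(im,None,fx=3.3,fy=3.3,interpolation=2))"
```

```text
t: 6.22
tcp_pos: [526.1, -27.2, 310.2]
ee_rot: [-0.339, -3.12, -0.0]
wrist_force: [-0.9, 0.2, 0.1]
finger_gap: 49.8
grip_force: 0.0
(array([-0.8,  1.3, -0.8]), array([-0.  , -0.03, -0.01]))
```

View pics/s4c.png

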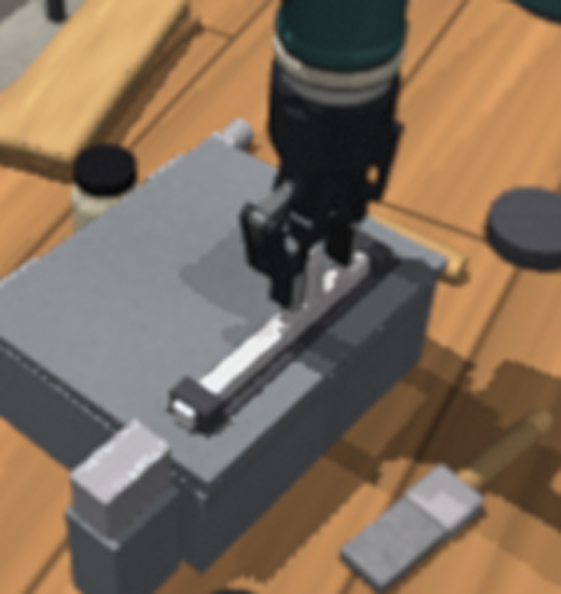

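The fingers straddle the lug. I'll close on it.

```bash
python3 -m pendant '[{"jaw":30,"tx":0,"ty":0,"tz":-1},{"jaw":20,"tx":0,"ty":0,"tz":-1},{"jaw":10,"tx":0,"ty":0,"tz":-1},{"jaw":10,"tx":0,"ty":0,"tz":-1},{"jaw":10,"tx":0,"ty":0,"tz":-1},{"jaw":10,"tx":0,"ty":0,"tz":-1}]' 40
```

```text
validation failed for argument at $[0]...
```

```bash
python3 -m pendant '[{"jaw":30,"tx":0,"ty":0,"tz":-1,"wx":0,"wy":0,"wz":0},{"jaw":20,"tx":0,"ty":0,"tz":-1,"wx":0,"wy":0,"wz":0},{"jaw":10,"tx":0,"ty":0,"tz":-1,"wx":0,"wy":0,"wz":0},{"jaw":10,"tx":0,"ty":0,"tz":-1,"wx":0,"wy":0,"wz":0},{"jaw":10,"tx":0,"ty":0,"tz":-1,"wx":0,"wy":0,"wz":0},{"jaw":10,"tx":0,"ty":0,"tz":-1,"wx":0,"wy":0,"wz":0}]' 40
```

```text
t: 6.77
tcp_pos: [527.1, -26.3, 314.3]
ee_rot: [0.336, 3.12, 0.001]
wrist_force: [0.7, 0.6, 5.9]
finger_gap: 15.2
grip_force: 42.8
```

```bash
python3 -m pendant '[{"jaw":10,"tx":0,"ty":0,"tz":1,"wx":0,"wy":0,"wz":0},{"jaw":10,"tx":1,"ty":0,"tz":2,"wx":0,"wy":0,"wz":0},{"jaw":10,"tx":1,"ty":0,"tz":3,"wx":0,"wy":0,"wz":0},{"jaw":10,"tx":1,"ty":0,"tz":3,"wx":0,"wy":0,"wz":0}]'
python3 -m pendant '[{"jaw":10,"tx":0,"ty":0,"tz":1,"wx":0,"wy":0,"wz":0},{"jaw":10,"tx":1,"ty":0,"tz":2,"wx":0,"wy":0,"wz":0},{"jaw":10,"tx":1,"ty":0,"tz":2,"wx":0,"wy":0,"wz":0}]'
```

```text
t: 7.1
tcp_pos: [526.3, -26.1, 312.4]
ee_rot: [0.336, 3.119, 0.0]
wrist_force: [-0.9, 2.1, 8.4]
finger_gap: 14.9
grip_force: 43.2
t: 7.35
tcp_pos: [525.6, -26.0, 311.1]
ee_rot: [0.336, 3.116, 0.0]
wrist_force: [-0.3, 0.9, 10.8]
finger_gap: 15.5
grip_force: 43.4
```

```bash
python3 -m pendant '[{"jaw":10,"tx":0,"ty":0,"tz":1,"wx":0,"wy":0,"wz":0},{"jaw":10,"tx":0.5,"ty":0,"tz":2,"wx":0,"wy":0,"wz":0},{"jaw":10,"tx":0.5,"ty":0,"tz":2,"wx":0,"wy":0,"wz":0}]'
python3 -m pendant '[{"jaw":10,"tx":0,"ty":0,"tz":1,"wx":0,"wy":0,"wz":0},{"jaw":10,"tx":0.5,"ty":0,"tz":2,"wx":0,"wy":0,"wz":0},{"jaw":10,"tx":0.5,"ty":0,"tz":2,"wx":0,"wy":0,"wz":0}]'
```

```text
t: 7.6
tcp_pos: [525.1, -25.9, 309.5]
ee_rot: [0.336, 3.116, 0.0]
wrist_force: [-0.4, 2.0, 12.2]
finger_gap: 15.8
grip_force: 43.6
t: 7.85
tcp_pos: [524.7, -25.8, 307.8]
ee_rot: [0.336, 3.116, -0.0]
wrist_force: [-1.5, 2.4, 11.5]
finger_gap: 15.0
grip_force: 43.8
```

```bash
python3 -m pendant '[{"jaw":10,"tx":0,"ty":0,"tz":1,"wx":0,"wy":0,"wz":0},{"jaw":10,"tx":0.5,"ty":0,"tz":1.5,"wx":0,"wy":0,"wz":0},{"jaw":10,"tx":0.5,"ty":0,"tz":1.5,"wx":0,"wy":0,"wz":0}]'
python3 -m pendant '[{"jaw":10,"tx":0,"ty":0,"tz":1,"wx":0,"wy":0,"wz":0},{"jaw":10,"tx":0,"ty":0,"tz":1,"wx":0,"wy":0,"wz":0}]'
```

```text
t: 8.1
tcp_pos: [524.3, -25.7, 307.0]
ee_rot: [0.335, 3.115, -0.0]
wrist_force: [-1.9, 1.2, 13.8]
finger_gap: 14.8
grip_force: 44.0
t: 8.27
tcp_pos: [524.3, -25.7, 306.9]
ee_rot: [0.335, 3.114, -0.0]
wrist_force: [-2.9, 2.8, 18.2]
finger_gap: 15.3
grip_force: 44.4
```

The lid has reached its hard stop (z stalls at 306.9 and force rises to 18 N). Now I'll slide the bolt.

```bash
python3 -m pendant '[{"jaw":10,"tx":0,"ty":3,"tz":-0.3,"wx":0,"wy":0,"wz":0},{"jaw":10,"tx":0,"ty":7,"tz":-0.3,"wx":0,"wy":0,"wz":0},{"jaw":10,"tx":0,"ty":11,"tz":-0.3,"wx":0,"wy":0,"wz":0},{"jaw":10,"tx":0,"ty":15,"tz":-0.3,"wx":0,"wy":0,"wz":0},{"jaw":10,"tx":0,"ty":18,"tz":-0.3,"wx":0,"wy":0,"wz":0},{"jaw":10,"tx":0,"ty":20,"tz":-0.3,"wx":0,"wy":0,"wz":0},{"jaw":10,"tx":0,"ty":20,"tz":-0.3,"wx":0,"wy":0,"wz":0}]'
```

```text
t: 8.85
tcp_pos: [528.5, -6.5, 307.0]
ee_rot: [0.336, 3.115, -0.003]
wrist_force: [-3.1, -0.6, 16.4]
finger_gap: 15.1
grip_force: 44.4
```

```bash
python3 -m pendant '[{"jaw":10,"tx":0,"ty":2,"tz":0,"wx":0,"wy":0,"wz":0},{"jaw":10,"tx":0,"ty":4,"tz":0,"wx":0,"wy":0,"wz":0},{"jaw":10,"tx":0,"ty":5,"tz":0,"wx":0,"wy":0,"wz":0},{"jaw":10,"tx":0,"ty":6,"tz":0,"wx":0,"wy":0,"wz":0},{"jaw":10,"tx":0,"ty":6,"tz":0,"wx":0,"wy":0,"wz":0}]'
python3 -m pendant '[{"jaw":10,"tx":0,"ty":1,"tz":0,"wx":0,"wy":0,"wz":0},{"jaw":10,"tx":0,"ty":2,"tz":0,"wx":0,"wy":0,"wz":0},{"jaw":10,"tx":0,"ty":3,"tz":0,"wx":0,"wy":0,"wz":0},{"jaw":10,"tx":0,"ty":4,"tz":0,"wx":0,"wy":0,"wz":0},{"jaw":10,"tx":0,"ty":4,"tz":0,"wx":0,"wy":0,"wz":0}]'
```

```text
t: 9.27
tcp_pos: [529.8, -0.9, 307.0]
ee_rot: [0.336, 3.115, -0.003]
wrist_force: [-4.3, -1.5, 16.9]
finger_gap: 15.0
grip_force: 44.4
t: 9.68
tcp_pos: [530.6, 3.0, 307.0]
ee_rot: [0.336, 3.115, -0.003]
wrist_force: [-4.0, -0.4, 17.2]
finger_gap: 15.1
grip_force: 44.4
```

```bash
for i in 1; do :; done
python3 -m pendant '[{"jaw":10,"tx":0,"ty":1,"tz":0,"wx":0,"wy":0,"wz":0},{"jaw":10,"tx":0,"ty":2,"tz":0,"wx":0,"wy":0,"wz":0},{"jaw":10,"tx":0,"ty":3,"tz":0,"wx":0,"wy":0,"wz":0},{"jaw":10,"tx":0,"ty":3,"tz":0,"wx":0,"wy":0,"wz":0}]'
python3 -m pendant '[{"jaw":10,"tx":0,"ty":1,"tz":0,"wx":0,"wy":0,"wz":0},{"jaw":10,"tx":0,"ty":2,"tz":0,"wx":0,"wy":0,"wz":0},{"jaw":10,"tx":0,"ty":3,"tz":0,"wx":0,"wy":0,"wz":0},{"jaw":10,"tx":0,"ty":3,"tz":0,"wx":0,"wy":0,"wz":0}]'
```

```text
t: 10.02
tcp_pos: [531.3, 5.9, 307.0]
ee_rot: [0.336, 3.115, -0.003]
wrist_force: [-3.9, -0.9, 16.3]
finger_gap: 15.0
grip_force: 44.4
t: 10.35
tcp_pos: [531.9, 8.9, 307.0]
ee_rot: [0.336, 3.115, -0.003]
wrist_force: [-3.4, -1.6, 16.3]
finger_gap: 15.3
grip_force: 44.4
```

```bash
python3 -m pendant '[{"jaw":10,"tx":0,"ty":1,"tz":0,"wx":0,"wy":0,"wz":0},{"jaw":10,"tx":0,"ty":2,"tz":0,"wx":0,"wy":0,"wz":0},{"jaw":10,"tx":0,"ty":2,"tz":0,"wx":0,"wy":0,"wz":0}]'
```

```text
t: 10.6
tcp_pos: [532.3, 10.8, 306.9]
ee_rot: [0.336, 3.115, -0.003]
wrist_force: [-3.8, -0.7, 16.2]
finger_gap: 15.0
grip_force: 44.4
```

```bash
python3 -m pendant '[{"jaw":10,"tx":0,"ty":1,"tz":0,"wx":0,"wy":0,"wz":0},{"jaw":10,"tx":0,"ty":2,"tz":0,"wx":0,"wy":0,"wz":0},{"jaw":10,"tx":0,"ty":2,"tz":0,"wx":0,"wy":0,"wz":0}]'
```

```text
t: 10.85
tcp_pos: [532.8, 12.8, 307.0]
ee_rot: [0.336, 3.115, -0.003]
wrist_force: [-3.9, -0.8, 16.1]
finger_gap: 15.1
grip_force: 44.4
```

```bash
python3 -m pendant '[{"jaw":10,"tx":0,"ty":1,"tz":0,"wx":0,"wy":0,"wz":0},{"jaw":10,"tx":0,"ty":2,"tz":0,"wx":0,"wy":0,"wz":0},{"jaw":10,"tx":0,"ty":2,"tz":0,"wx":0,"wy":0,"wz":0}]'
```

```text
t: 11.1
tcp_pos: [533.2, 14.7, 306.9]
ee_rot: [0.336, 3.115, -0.003]
wrist_force: [-3.5, -2.0, 17.8]
finger_gap: 14.9
grip_force: 44.4
```

```bash
python3 -m pendant '[{"jaw":10,"tx":0,"ty":1,"tz":0,"wx":0,"wy":0,"wz":0},{"jaw":10,"tx":0,"ty":2,"tz":0,"wx":0,"wy":0,"wz":0},{"jaw":10,"tx":0,"ty":2,"tz":0,"wx":0,"wy":0,"wz":0}]'
```

```text
t: 11.35
tcp_pos: [533.6, 16.7, 307.0]
ee_rot: [0.336, 3.115, -0.003]
wrist_force: [-3.1, -1.1, 16.4]
finger_gap: 15.2
grip_force: 44.4
```

```bash
python3 -m pendant '[{"jaw":10,"tx":0,"ty":1,"tz":0,"wx":0,"wy":0,"wz":0},{"jaw":10,"tx":0,"ty":2,"tz":0,"wx":0,"wy":0,"wz":0},{"jaw":10,"tx":0,"ty":2,"tz":0,"wx":0,"wy":0,"wz":0}]'
```

```text
t: 11.6
tcp_pos: [534.0, 18.7, 306.9]
ee_rot: [0.336, 3.115, -0.003]
wrist_force: [-3.6, -2.0, 16.2]
finger_gap: 15.1
grip_force: 44.4
```

```bash
python3 -m pendant '[{"jaw":10,"tx":0,"ty":1,"tz":0,"wx":0,"wy":0,"wz":0},{"jaw":10,"tx":0,"ty":2,"tz":0,"wx":0,"wy":0,"wz":0},{"jaw":10,"tx":0,"ty":2,"tz":0,"wx":0,"wy":0,"wz":0}]'
```

```text
t: 11.85
tcp_pos: [534.5, 20.6, 307.0]
ee_rot: [0.336, 3.115, -0.002]
wrist_force: [-3.2, -1.3, 16.8]
finger_gap: 15.3
grip_force: 44.4
```

```bash
python3 -m pendant '[{"jaw":10,"tx":0,"ty":1,"tz":0,"wx":0,"wy":0,"wz":0},{"jaw":10,"tx":0,"ty":2,"tz":0,"wx":0,"wy":0,"wz":0},{"jaw":10,"tx":0,"ty":2,"tz":0,"wx":0,"wy":0,"wz":0}]'
```

```text
t: 12.1
tcp_pos: [534.9, 22.6, 307.0]
ee_rot: [0.336, 3.115, -0.002]
wrist_force: [-3.6, -1.2, 17.1]
finger_gap: 15.0
grip_force: 44.4
```

```bash
python3 -m pendant '[{"jaw":10,"tx":0,"ty":1,"tz":0,"wx":0,"wy":0,"wz":0},{"jaw":10,"tx":0,"ty":2,"tz":0,"wx":0,"wy":0,"wz":0},{"jaw":10,"tx":0,"ty":2,"tz":0,"wx":0,"wy":0,"wz":0}]'
```

```text
t: 12.35
tcp_pos: [535.3, 24.5, 307.0]
ee_rot: [0.336, 3.115, -0.002]
wrist_force: [-4.4, -1.0, 15.9]
finger_gap: 14.9
grip_force: 44.4
```

```bash
python3 -m pendant '[{"jaw":10,"tx":0,"ty":1,"tz":0,"wx":0,"wy":0,"wz":0},{"jaw":10,"tx":0,"ty":2,"tz":0,"wx":0,"wy":0,"wz":0},{"jaw":10,"tx":0,"ty":2,"tz":0,"wx":0,"wy":0,"wz":0}]'
```

```text
t: 12.6
tcp_pos: [535.7, 26.5, 306.9]
ee_rot: [0.336, 3.115, -0.002]
wrist_force: [-3.5, -0.5, 16.3]
finger_gap: 14.6
grip_force: 44.4
```

```bash
python3 -m pendant '[{"jaw":10,"tx":0,"ty":1,"tz":0,"wx":0,"wy":0,"wz":0},{"jaw":10,"tx":0,"ty":2,"tz":0,"wx":0,"wy":0,"wz":0},{"jaw":10,"tx":0,"ty":2,"tz":0,"wx":0,"wy":0,"wz":0}]'
python3 -c "
from h import *
snap('side','s5.png')
im=cv2.imread('pics/s5.png')[130:290,250:420];cv2.imwrite('pics/s5c.png',cv2.resize(im,None,fx=3.4,fy=3.4,interpolation=2))"
```

```text
t: 12.85
tcp_pos: [536.2, 28.4, 307.0]
ee_rot: [0.336, 3.115, -0.002]
wrist_force: [-3.5, -0.6, 16.1]
finger_gap: 15.1
grip_force: 44.4
```

View pics/s5c.png

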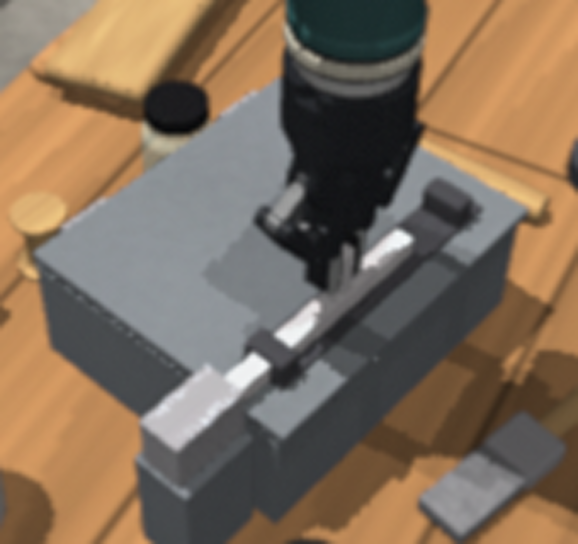

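The bolt is well inside the keeper and still sliding freely. I'll carry on to the stop.

```bash
python3 -m pendant '[{"jaw":10,"tx":0,"ty":1,"tz":0,"wx":0,"wy":0,"wz":0},{"jaw":10,"tx":0,"ty":2,"tz":0,"wx":0,"wy":0,"wz":0},{"jaw":10,"tx":0,"ty":2,"tz":0,"wx":0,"wy":0,"wz":0}]'
```

```text
t: 13.15
tcp_pos: [536.6, 30.4, 307.0]
ee_rot: [0.336, 3.115, -0.002]
wrist_force: [-2.9, -0.7, 15.9]
finger_gap: 15.4
grip_force: 44.4
```

```bash
python3 -m pendant '[{"jaw":10,"tx":0,"ty":1,"tz":0,"wx":0,"wy":0,"wz":0},{"jaw":10,"tx":0,"ty":2,"tz":0,"wx":0,"wy":0,"wz":0},{"jaw":10,"tx":0,"ty":2,"tz":0,"wx":0,"wy":0,"wz":0}]'
```

```text
t: 13.4
tcp_pos: [537.0, 32.4, 307.0]
ee_rot: [0.336, 3.115, -0.002]
wrist_force: [-4.2, -1.4, 16.5]
finger_gap: 14.9
grip_force: 44.4
```

```bash
python3 -m pendant '[{"jaw":10,"tx":0,"ty":1,"tz":0,"wx":0,"wy":0,"wz":0},{"jaw":10,"tx":0,"ty":2,"tz":0,"wx":0,"wy":0,"wz":0},{"jaw":10,"tx":0,"ty":2,"tz":0,"wx":0,"wy":0,"wz":0}]'
```

```text
t: 13.65
tcp_pos: [537.5, 34.3, 307.0]
ee_rot: [0.336, 3.115, -0.002]
wrist_force: [-3.4, -1.6, 16.5]
finger_gap: 15.4
grip_force: 44.4
```

```bash
python3 -m pendant '[{"jaw":10,"tx":0,"ty":1,"tz":0,"wx":0,"wy":0,"wz":0},{"jaw":10,"tx":0,"ty":2,"tz":0,"wx":0,"wy":0,"wz":0},{"jaw":10,"tx":0,"ty":2,"tz":0,"wx":0,"wy":0,"wz":0}]'
```

```text
t: 13.9
tcp_pos: [537.8, 35.6, 307.0]
ee_rot: [0.337, 3.115, -0.005]
wrist_force: [-4.9, -3.6, 17.5]
finger_gap: 15.4
grip_force: 44.4
```

Resistance is starting here: less travel and more force. I'll feel for it in 1 mm steps.

```bash
python3 -m pendant '[{"jaw":10,"tx":0,"ty":0.5,"tz":0,"wx":0,"wy":0,"wz":0},{"jaw":10,"tx":0,"ty":1,"tz":0,"wx":0,"wy":0,"wz":0},{"jaw":10,"tx":0,"ty":1,"tz":0,"wx":0,"wy":0,"wz":0}]'
```

```text
t: 14.15
tcp_pos: [537.9, 35.9, 307.0]
ee_rot: [0.338, 3.115, -0.008]
wrist_force: [-5.1, -7.1, 17.5]
finger_gap: 15.2
grip_force: 44.5
```

```bash
python3 -m pendant '[{"jaw":10,"tx":0,"ty":0.5,"tz":0,"wx":0,"wy":0,"wz":0},{"jaw":10,"tx":0,"ty":1,"tz":0,"wx":0,"wy":0,"wz":0},{"jaw":10,"tx":0,"ty":1,"tz":0,"wx":0,"wy":0,"wz":0}]'
```

```text
t: 14.4
tcp_pos: [538.0, 36.3, 307.0]
ee_rot: [0.339, 3.116, -0.011]
wrist_force: [-5.2, -8.5, 17.2]
finger_gap: 15.3
grip_force: 44.6
```

The stop is firm: about 0.3 mm travel per mm commanded, and force climbs to 8.5 N. I'll ease off, open and lift away.

```bash
python3 -m pendant '[{"jaw":10,"tx":0,"ty":0,"tz":0,"wx":0,"wy":0,"wz":0},{"jaw":10,"tx":0,"ty":-1.5,"tz":-1,"wx":0,"wy":0,"wz":0},{"jaw":10,"tx":0,"ty":-1.5,"tz":-1.5,"wx":0,"wy":0,"wz":0},{"jaw":40,"tx":0,"ty":-1.5,"tz":-1.5,"wx":0,"wy":0,"wz":0},{"jaw":50,"tx":0,"ty":-1.5,"tz":-1.5,"wx":0,"wy":0,"wz":0},{"jaw":50,"tx":0,"ty":-1.5,"tz":-1.5,"wx":0,"wy":0,"wz":0},{"jaw":50,"tx":0,"ty":-1.5,"tz":-1.5,"wx":0,"wy":0,"wz":0},{"jaw":50,"tx":0,"ty":-1.5,"tz":-15,"wx":0,"wy":0,"wz":0},{"jaw":50,"tx":0,"ty":-1.5,"tz":-40,"wx":0,"wy":0,"wz":0},{"jaw":50,"tx":0,"ty":-1.5,"tz":-75,"wx":0,"wy":0,"wz":0},{"jaw":50,"tx":0,"ty":-1.5,"tz":-110,"wx":0,"wy":0,"wz":0},{"jaw":50,"tx":0,"ty":-60,"tz":-120,"wx":0,"wy":0,"wz":0},{"jaw":50,"tx":0,"ty":-120,"tz":-120,"wx":0,"wy":0,"wz":0},{"jaw":50,"tx":0,"ty":-120,"tz":-120,"wx":0,"wy":0,"wz":0},{"jaw":50,"tx":0,"ty":-120,"tz":-120,"wx":0,"wy":0,"wz":0}]'
python3 -c "
from h import *
snap('side','s6.png');snap('top','t6.png')
a=cv2.resize(cv2.imread('pics/s6.png')[160:300,280:410],None,fx=3,fy=3,interpolation=2);b=cv2.resize(cv2.imread('pics/t6.png')[160:270,260:390],None,fx=3,fy=3,interpolation=2)
im=np.zeros((420,780,3),np.uint8);im[:,:390]=a;im[:330,390:]=b;cv2.imwrite('pics/c6.png',im)
P=W(-75,-21+71,161);print(proj('top',P),proj('side',P))"
```

```text
t: 15.65
tcp_pos: [510.8, -83.2, 421.4]
ee_rot: [-0.347, -3.122, 0.006]
wrist_force: [-0.1, 0.4, -0.4]
finger_gap: 49.9
grip_force: 0.0
(np.float64(306.513251088309), np.float64(229.71240214289287)) (np.float64(343.51082164915545), np.float64(206.58787361632076))
```

View pics/c6.png

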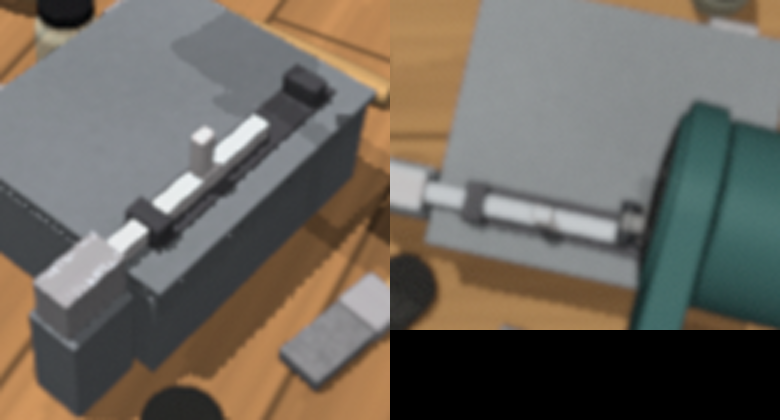

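```bash
python3 -c "
from h import *
for d in(58,60,62,63,64):
  P=W(-75,-21+d,161);print(d,np.round(proj('top',P),1),np.round(proj('side',P),1))
P=W(-72.3,-21,168);print(proj('top',P),proj('side',P))
for f,n,b in(('s6.png','side',(330,190,365,225)),('t6.png','top',(300,220,322,240))):
  pass
a=cv2.imread('pics/s6.png')[196:218,338:358].max(2);print(a)"
```

```text
58 [312.1 230.9] [347.5 203.2]
60 [311.2 230.7] [346.9 203.7]
62 [310.3 230.5] [346.3 204.2]
63 [309.9 230.5] [346.  204.5]
64 [309.5 230.4] [345.7 204.7]
(np.float64(337.20173013473453), np.float64(235.0468492283652)) (np.float64(363.91468115071274), np.float64(185.7462856516313))
[[141 141 141 141 142 143 144 143 143 143 143 142 141 141 139 136 128 122
  122 122]
 [144 144 142 141 142 143 142 142 141 142 142 142 141 141 140 140 138 129
  127 125]
 [145 143 142 141 141 142 142 141 141 142 143 143 143 142 142 142 143 141
  141 137]
 [144 143 143 142 143 143 143 143 143 144 144 145 145 144 143 144 144 145
  144 143]
 [143 143 142 143 143 145 145 144 143 144 145 145 145 144 143 144 144 144
  144 144]
 [144 143 144 142 143 144 144 143 143 151 155 148 144 143 143 144 144 144
  144 143]
 [145 145 144 145 145 144 143 144 158 184 195 177 157 145 143 144 143 143
  142 137]
 [144 145 144 145 144 145 148 166 199 225 230 224 192 157 146 144 143 141
  135 141]
 [142 144 144 145 144 148 174 211 229 234 235 231 207 162 145 144 140 136
  147 184]
 [141 143 144 144 143 158 203 229 235 236 232 219 18
[... 353 characters left out ...]
 238 237
  237 237]
 [145 144 145 144 141 131 122 123 121 114 107 103 113 173 232 238 237 237
  237 233]
 [144 145 144 144 141 130 123 122 120 114 107 102 117 182 233 238 238 237
  232 207]
 [144 143 144 145 141 128 122 122 120 113 107 102 124 195 235 239 238 231
  194 146]
 [143 142 143 145 141 128 121 120 118 113 106 102 122 188 228 233 230 192
  138 107]
 [142 143 143 143 140 127 120 120 116 112 105 102 110 143 170 177 175 138
  107  97]
 [143 143 143 142 136 123 119 119 116 110 106 102 109 127 138 129 122 108
   96  78]
 [144 144 142 136 130 123 119 118 115 109 105 106 119 131 123 108 104  96
   78  56]
 [143 139 134 144 169 169 136 117 113 109 111 119 123 119 110 104  97  78
   58  53]]
```

```bash
python3 -c "
from plant import manip
print(manip.job_done())"
```

```text
the job is handed in; nothing more can be done
None
```

The job is handed in: the lid is shut on its seal and the bolt went about 63 mm into the keeper until it met a firm stop (8.5 N felt), then I let go and moved clear; no verdict came back.

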